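Set out the finishing supplies on the bench board by height

ROBOT

A 6-joint arm with a two-finger parallel gripper is mounted at the origin on a cart in front of the work surface, level with it; the furniture and walls round the work are solid. World frame = base frame: x ahead of the robot, y to its left, z up, the work surface at z = 0. Lengths are in m, angles in rad, forces in N, time in s.
With the tool pointing down it reaches from about 0.25 to 0.775 m from the base axis. Payload 4 kg.
Tool frame: the origin (TCP) lies at the centre of the arm's flange, where the gripper is bolted on; the fingertips stand 199 mm ahead of it and the grasp point (between the pads) lies 180 mm ahead of it (robot.tcp_to_tips is the z of the fingertips in the tool frame, in m); z points along the fingers, y is the line along which they close (so a half turn about z gives the same grasp; the last joint's range is limited). The gripper opens to 94 mm and grips with 3 to 60 N. Pads are 16 mm wide; open, the fingers measure 119 mm over their backs; the gripper's body (75 mm by 177 mm) begins 78 mm behind the grasp point.
Start: joints at [-1.375, 0.087, 1.371, -0, 1.684, -0.103], TCP at [0.162, -0.526, 0.405] pointing down, gripper open.
Joint ranges: [-3.1, 3.1], [-0.76, 2.03], [0.27, 2.55], [-1.08, 4.22], [0.17, 2.65], [-2.57, 2.57]. Speed limits (rad/s): [2.79, 2.79, 3.14, 3.14, 3.14, 3.14].

INTERFACE

Orientations are given as [roll, pitch, yaw] about the fixed x, y, z axes, in that order (R = Rz(yaw) Ry(pitch) Rx(roll)).
In Python, from bench import robot gives the robot as it stands.
- The arm moves only by the tool play_rows, never from a script. Its arguments are lists of equal length, an entry for each row: "translation": the shift along the tool's x, y, z scaled (see below), a list of three; "twist": the turn, a rotation vector about the tool's x, y, z scaled (see below), a list of three; "gripper": the opening, from -1 (shut) to 1 (fully open). A call has 1 to 8 rows; each row shifts and turns the commanded pose from where the row before left it, along the tool's axes as they then stand; what a row does not reach is not made up. The controller multiplies each number of a shift by 0.04 m and each number of a turn by 0.1 rad. A row lasts 1/10 s, in which the tool goes at most 50 mm and 8.59 degrees, less where a joint would pass 70% of its speed; a pose out of reach is approached as far as the arm can. A call with a number of a shift or a turn outside -1 to 1 is refused whole. A call with a gripper value outside its range is refused whole. The fingers move at their own pace and stop on an object; the grip force is fixed at half the most. Time passes only in rows, so rows that do not move let the fingers close. It gives the time, the measured TCP pose, the force, the opening and the grip force at its end, in the units of the state.
- robot.get_obs(): the state, without advancing time (a new reading comes with each control period).
- robot.snapshot(name): name is "scene" or "side" or "wrist"; returns the picture (420x560x3 uint8, red, green, blue); there is no depth.
- robot.camera_model(name): a dict with "camera_matrix" (3x3 intrinsics, pixels), "k1" (the pictures are not rectified: a ray, as slopes to the right and down, at radius r is drawn at 1 + k1 r^2 times it, then the intrinsics apply), "rvec" (rotation vector, rad) and "tvec" (3), from world to camera coordinates, as OpenCV has them. Camera axes: x right, y down, z forward; pixel columns grow to the right and rows downward; lengths in m; the calibration is good to about 2 mm. A picture is of the moment at which its call begins: read the wrist's pose just before it. camera_model takes no time and is no camera call; for the wrist camera it gives the pose at the moment of the call.
- robot.close_job(): hands the job in; it is judged then, once.
Trained networks look in the newest picture that a camera, given by its name, has taken for a name from the list of things; names that differ only in an ending like _2 or _b are one class to them, and where a whole thing is asked for, a point or a joint stands for the part that bears it (a point fixed in the world has none). Each returns a list of dicts, best first, with "score" (0 to 1); they miss things now and then, are a little off and sometimes report something else, mostly with a low value. They report only what shows in the picture. A call takes as long as a camera call.
- robot.recognise(name, camera): "centre" ([x, y, z] in m, in world coordinates, good to about 4 mm: the middle of the surface that is visible of it).
- robot.spot_point(name, camera): "centre" ([x, y, z] in m, in world coordinates, good to about 4 mm: a listed point, or the origin of a listed thing).
The state is a dict: "time": time; "joint_positions": joint angles; "qvel": joint speeds; "joint_torque": joint torques, N m; "tool_pos": TCP position; "ee_rot": TCP orientation; "wrist_force": force on the tool from outside, world axes, zero at the start; "wrist_torque": the same for the moment, N m; "width": finger opening in m; "finger_force": force on a finger pad.
Only numpy, scipy, OpenCV 4.12 (cv2) and the standard library are available. Lean on these libraries where they do the work, as an engineer would, in place of code of your own. Each camera call takes 0.05 s, during which the arm holds its last target. There are 200 camera calls.

TASK

Set the dye bottle, the red thread spool, the cork and the eyelet tin out on the dark wooden board in order of height, one upright in the middle of each round grey seat: the tallest on the seat next to the red knob, then each next shorter one, so that the shortest stands next to the white knob. The red knob may be at either end of the board. Leave the black jar lid, the tape roll and the wax cake where they are.

Things in the scene. Friction and masses are not known exactly. Their poses are not given: they have to be found in the camera images.
- bottle: Brown glass edge-dye bottle with a black cap and a pale label, loose, standing on the bench (on a green mat less than 1 mm thin, like the other three): 97 mm tall (the tallest of the four), straight round body 44 mm across from the bottom to 55 mm height, then a shoulder narrowing to 19 mm at 78 mm; cap 24 mm across from 78 to 97 mm; about 75 g. Origin: centre of its underside, z up.
- spool: Wooden spool of red thread, loose, standing on end: 55 mm tall (second tallest), flanges 40 mm across; for contact it is a plain cylinder 40 mm across; about 40 g. Origin: centre of its underside, z up.
- cork: Brown cork stopper, loose, standing on end: 25 mm tall (third), 25 mm across, about 15 g. Origin: centre of its underside, z up.
- tin: Low round open grey metal tin of brass eyelets (the eyelets are fast inside), loose: 17 mm tall (the shortest), 50 mm across outside, about 60 g; can be gripped across its outside. Origin: centre of its underside, z up.
- board: Dark wooden board, fixed, lying flat on the bench: 80 mm (x) by 460 mm (y) by 12 mm thick, smooth flat top 12 mm above the bench. Origin: centre of its underside; its y axis runs along the row, z up. On top, four round grey felt seats 62 mm across with a brass edge, flush with the top, centred on the board's middle line at y = -135, -45, +45 and +135 mm. A knob stands near each end.
- red_knob: Red turned knob, 28 mm across and 22 mm high, fixed on the board near one end, on its middle line at y = +205 or -205 mm of the board (either end): it marks the tall end. Seat centres lie 70, 160, 250 and 340 mm from it along the row. Origin: centre of its foot, on the board's top.
- white_knob: White turned knob of the same shape and size, fixed near the other end of the board: it marks the short end. Origin: centre of its foot, on the board's top.
- lid: Black jar lid lying open side up with a white liner, 70 mm across and 18 mm high, loose, to the left: a bystander, to be left alone. Origin: centre of its underside, z up.
- tape: Roll of pale masking tape lying flat, 61 mm across and 19 mm high, loose, to the right: a bystander, to be left alone. Origin: centre of its underside, z up.
- wax: Yellow beeswax cake, 44 x 52 x 18 mm, loose, to the near right: a bystander, to be left alone. Origin: centre of its underside, z up.

How it is judged:
At the end, for the whole second after the job is handed in: Bottle, red spool, cork and tin stand upright (within 0.12 rad) and at rest on the board, released, each within 12 mm along and 12 mm across of the centre of its seat: counted from the red knob, bottle on the first seat, spool on the second, cork on the third, tin on the fourth (horizontal distance between bottle and red_knob between 0.058 and 0.082 m and x of bottle in the frame of board between -0.012 and 0.012 m and z of bottle in the frame of board between 0.008 and 0.017 m and angle between each of bottle, spool, cork, tin's own z axis and vertical below 0.12 rad and linear speed of each of bottle, spool, cork, tin below 0.02 m/s and contact force between each of bottle, spool, cork, tin and the fingers below 0.05 N and horizontal distance between spool and red_knob between 0.148 and 0.172 m and x of spool in the frame of board between -0.012 and 0.012 m and z of spool in the frame of board between 0.008 and 0.017 m and horizontal distance between cork and red_knob between 0.238 and 0.262 m and x of cork in the frame of board between -0.012 and 0.012 m and z of cork in the frame of board between 0.008 and 0.017 m and horizontal distance between tin and red_knob between 0.328 and 0.352 m and x of tin in the frame of board between -0.012 and 0.012 m and z of tin in the frame of board between 0.008 and 0.017 m); the robot touches nothing.
It fails at once if the jar lid is displaced by more than 25 mm (distance of lid from where it was at the start of the episode above 0.025 m).
It fails at once if the tape roll is displaced by more than 25 mm (distance of tape from where it was at the start of the episode above 0.025 m).
It fails at once if the wax cake is displaced by more than 25 mm (distance of wax from where it was at the start of the episode above 0.025 m).
It also fails if it takes over 88 s, if anything falls off the work surface, if the arm or the gripper's body presses on something with over 40 N, if the wrist force passes 120 N, or if a joint passes its speed limit or range.

## Working session

There is one attempt and no reset: what is moved stays moved. The work goes in short steps, Python scripts to look and compute and a tool call to move; the robot and the scene stay as the last step left them, time stands still between calls to the robot, and variables do not carry over. Pictures are saved under pics/ and viewed, at most 14 in all, crops included, and the job is handed in when it is done.

Besides the shell and the picture viewer there is one more tool, called after ">>>" as name(argument=value, ...), one argument or row to a line, values as JSON. play_rows: Moves the arm, as the interface text tells. Its arguments: {"type":"object","properties":{"translation":{"type":"array","items":{"type":"array","items":{"type":"number","minimum":-1,"maximum":1}}},"twist":{"type":"array","items":{"type":"array","items":{"type":"number","minimum":-1,"maximum":1}}},"gripper":{"type":"array","items":{"type":"number"}}},"required":["translation","twist","gripper"]}

```bash
mkdir -p pics; ls; cat > h.py <<'E'
from bench import robot
import numpy as np, cv2
def cap(c,n):
    im=robot.snapshot(c); cv2.imwrite(f'pics/{n}.png',im[:,:,::-1]); return im
E
python3 - <<'E'
from h import *
o=robot.get_obs(); print(o['time'],o['tool_pos'],o['ee_rot'],o['width'])
for c in('scene','side'):
    cap(c,c+'0')
    for n in 'bottle spool cork tin board red_knob white_knob lid tape wax'.split():
        r=robot.spot_point(n,c); print(c,n,[(np.round(d['centre'],3).tolist(),round(d['score'],2)) for d in r[:2]])
print(robot.get_obs()['time'])
E
```

```text
pics
0.0 [ 0.16187426 -0.52552507  0.40353208] [-3.13946848e+00 -2.22027254e-04  2.98769139e-01] 0.0938862144731447
scene bottle [([0.445, -0.078, 0.002], 0.93), ([0.631, -0.226, 0.012], 0.69)]
scene spool [([0.431, 0.186, -0.001], 0.82), ([0.616, 0.183, 0.01], 0.67)]
scene cork [([0.455, -0.216, -0.001], 0.49)]
scene tin [([0.441, 0.052, -0.004], 0.8)]
scene board [([0.626, -0.023, -0.003], 0.84)]
scene red_knob [([0.635, -0.227, 0.011], 0.44)]
scene white_knob [([0.615, 0.178, 0.012], 0.39)]
scene lid [([0.508, 0.332, -0.003], 0.85), ([0.625, -0.021, -0.003], 0.72)]
scene tape [([0.52, -0.319, 0.001], 0.91), ([0.618, 0.181, 0.009], 0.6)]
scene wax [([0.372, -0.305, -0.001], 0.66)]
side bottle [([0.445, -0.085, 0.0], 0.6)]
side spool [([0.43, 0.192, 0.003], 0.83)]
side cork [([0.451, -0.212, 0.001], 0.45)]
side tin [([0.438, 0.052, -0.0], 0.56)]
side board [([0.521, -0.32, 0.0], 0.73), ([0.628, -0.025, 0.0], 0.59)]
side red_knob [([0.632, -0.226, 0.011], 0.4)]
side white_knob [([0.617, 0.186, 0.009], 0.65)]
side lid [([0.508, 0.328, -0.001], 0.64), ([0.625, -0.025, -0.001], 0.34)]
side tape [([0.519, -0.319, -0.001], 0.54)]
side wax [([0.373, -0.309, 0.001], 0.63)]
1.1
```

View pics/scene0.png

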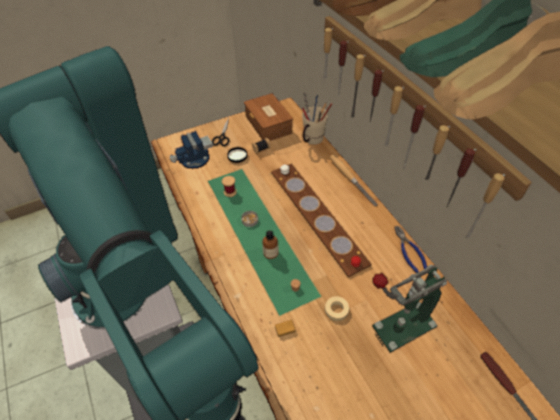

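View pics/side0.png

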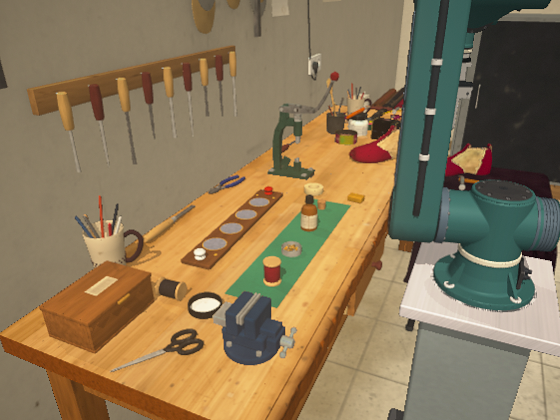

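The scene picture shows the red knob at the near-right end of the board (357,261) and the white knob at (285,169). The four things stand on the mat at (229,187), (250,219), (271,245) and (295,286). The network positions agree with this. Next I'll plan a move to a wrist view.

```bash
cat > plan.py <<'E'
import sys,numpy as np
from bench import robot
from scipy.spatial.transform import Rotation as R
# usage: plan.py x y z yaw [rows]: rows to go there in a straight line (tool axes)
x,y,z,yaw=map(float,sys.argv[1:5])
o=robot.get_obs(); p=np.array(o['tool_pos']); y0=o['ee_rot'][2]
d=np.array([x,y,z])-p; t=(yaw-y0+np.pi)%(2*np.pi)-np.pi
n=int(sys.argv[5]) if len(sys.argv)>5 else int(np.ceil(max(np.linalg.norm(d)/.038,abs(t)/.1)))
for i in range(n):
    a=y0+t*i/n; T=R.from_euler('xyz',[np.pi,0,a])
    print(np.round(T.inv().apply(d/n)/.04,3).tolist(), round(-t/n/.1,3))
print(o['time'],p,o['ee_rot'],n)
E
python3 plan.py 0.5 -0.02 0.42 1.5708 16
```

```text
[0.737, -0.6, -0.024] -0.795
[0.783, -0.539, -0.024] -0.795
[0.823, -0.475, -0.024] -0.795
[0.858, -0.408, -0.024] -0.795
[0.888, -0.339, -0.024] -0.795
[0.912, -0.267, -0.024] -0.795
[0.93, -0.194, -0.024] -0.795
[0.943, -0.12, -0.024] -0.795
[0.949, -0.044, -0.024] -0.795
[0.95, 0.031, -0.024] -0.795
[0.944, 0.107, -0.024] -0.795
[0.933, 0.181, -0.024] -0.795
[0.916, 0.255, -0.024] -0.795
[0.892, 0.327, -0.024] -0.795
[0.864, 0.397, -0.024] -0.795
[0.83, 0.464, -0.024] -0.795
1.1 [ 0.16190111 -0.52563383  0.40471433] [ 3.14149062e+00 -3.16015230e-05  2.98776209e-01] 16
```

>>> play_rows(
  translation=[
    [0.737,-0.6,-0.024],
    [0.783,-0.539,-0.024],
    [0.823,-0.475,-0.024],
    [0.858,-0.408,-0.024],
    [0.888,-0.339,-0.024],
    [0.912,-0.267,-0.024],
    [0.93,-0.194,-0.024],
    [0.943,-0.12,-0.024],
  ],
  twist=[
    [0,0,-0.795],
    [0,0,-0.795],
    [0,0,-0.795],
    [0,0,-0.795],
    [0,0,-0.795],
    [0,0,-0.795],
    [0,0,-0.795],
    [0,0,-0.795],
  ],
  gripper=[1,1,1,1,1,1,1,1],
)

```text
time: 1.9
tool_pos: [0.3314, -0.2714, 0.4126]
ee_rot: [3.141, 0.0, 0.938]
wrist_force: [0.2, 0.1, 0.3]
width: 0.0936
finger_force: 0.0
```

>>> play_rows(
  translation=[
    [0.949,-0.044,-0.024],
    [0.95,0.031,-0.024],
    [0.944,0.107,-0.024],
    [0.933,0.181,-0.024],
    [0.916,0.255,-0.024],
    [0.892,0.327,-0.024],
    [0.864,0.397,-0.024],
    [0.83,0.464,-0.024],
  ],
  twist=[
    [0,0,-0.795],
    [0,0,-0.795],
    [0,0,-0.795],
    [0,0,-0.795],
    [0,0,-0.795],
    [0,0,-0.795],
    [0,0,-0.795],
    [0,0,-0.795],
  ],
  gripper=[1,1,1,1,1,1,1,1],
)

```text
time: 2.7
tool_pos: [0.5006, -0.0185, 0.4203]
ee_rot: [3.141, 0.0, 1.574]
wrist_force: [0.1, -0.4, 0.7]
width: 0.0939
finger_force: 0.0
```

>>> play_rows(
  translation=[
    [0,0,0],
    [0,0,0],
  ],
  twist=[
    [0,0,0],
    [0,0,0],
  ],
  gripper=[1,1],
)

```text
time: 2.9
tool_pos: [0.5002, -0.0195, 0.4198]
ee_rot: [-3.141, 0.001, 1.572]
wrist_force: [0.1, -0.4, -0.3]
width: 0.094
finger_force: 0.0
```

```bash
python3 - <<'E'
from h import *
o=robot.get_obs(); print(o['time'],o['tool_pos'],o['ee_rot'],o['width'])
cap('wrist','w1')
for n in 'bottle spool cork tin board red_knob white_knob'.split():
    r=robot.spot_point(n,'wrist'); print(n,[(np.round(d['centre'],3).tolist(),round(d['score'],2)) for d in r[:2]])
E
```

```text
2.9 [ 0.50015127 -0.01953872  0.41978731] [-3.14074145e+00  6.14375573e-04  1.57183728e+00] 0.09404603677262123
bottle [([0.445, -0.081, -0.003], 0.83), ([0.377, -0.309, -0.003], 0.41)]
spool []
cork []
tin [([0.438, 0.052, 0.006], 0.62)]
board [([0.63, -0.023, -0.002], 0.97)]
red_knob [([0.63, -0.227, 0.009], 0.56)]
white_knob []
```

View pics/w1.png

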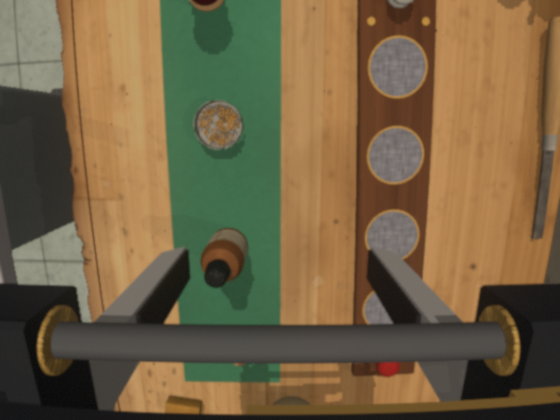

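The wrist picture shows three full seats at (398,67), (395,154) and (392,236), the tin at (218,125), the bottle base near (230,245), and the red knob at (388,366). I'll turn these pixels into positions.

```bash
cat >> h.py <<'E'
def px(c,uv,z):
    m=robot.camera_model(c); K=np.array(m['camera_matrix']); k=m['k1']
    Rm=cv2.Rodrigues(np.array(m['rvec'],float))[0]; t=np.array(m['tvec']).ravel()
    q=cv2.undistortPoints(np.array([[uv]],float),K,np.array([k,0,0,0.]))[0,0]
    d=Rm.T@np.array([*q,1]); o=-Rm.T@t
    return o+d*(z-o[2])/d[2]
E
python3 - <<'E'
from h import *
im=cv2.imread('pics/w1.png')
for uv,z in [((398,67),.012),((395,154),.012),((392,236),.012),((218,125),.015)]: print(uv,px('wrist',uv,z).round(4))
E
python3 plan.py 0.446 -0.081 0.35 1.5708 3
```

```text
(398, 67) [0.6222 0.1117 0.012 ]
(395, 154) [0.6242 0.023  0.012 ]
(392, 236) [ 0.6274 -0.0682  0.012 ]
(218, 125) [0.4372 0.0528 0.015 ]
[-0.503, -0.447, 0.585] -0.005
[-0.503, -0.447, 0.585] -0.005
[-0.502, -0.447, 0.585] -0.005
3.3 [ 0.49970318 -0.02073747  0.42017855] [3.14127260e+00 2.12618820e-04 1.56927956e+00] 3
```

>>> play_rows(
  translation=[
    [-0.503,-0.455,0.585],
    [-0.503,-0.455,0.585],
    [-0.502,-0.455,0.585],
    [0,0,0.8],
    [0,0,0.8],
    [0,0,0.8],
    [0,0,0.85],
    [0,0,0],
  ],
  twist=[
    [0,0,0],
    [0,0,0],
    [0,0,0],
    [0,0,0],
    [0,0,0],
    [0,0,0],
    [0,0,0],
    [0,0,0],
  ],
  gripper=[1,1,1,1,1,1,1,1],
)

```text
time: 4.1
tool_pos: [0.443, -0.08, 0.2152]
ee_rot: [-3.131, -0.003, 1.57]
wrist_force: [0.1, -0.1, -0.1]
width: 0.0937
finger_force: 0.0
```

>>> play_rows(
  translation=[
    [0,0,0],
    [0,0,0],
    [0,0,0],
    [0,0,0],
    [0,0,0],
    [0,0,0],
    [0,0,0],
    [0,0,0],
  ],
  twist=[
    [0,0,0],
    [0,0,0],
    [0,0,0],
    [0,0,0],
    [0,0,0],
    [0,0,0],
    [0,0,0],
    [0,0,0],
  ],
  gripper=[-1,-1,-1,-1,-1,-1,-1,-1],
)

```text
time: 4.9
tool_pos: [0.4453, -0.0804, 0.22]
ee_rot: [-3.141, 0.0, 1.571]
wrist_force: [-1.0, 0.4, 2.8]
width: 0.0427
finger_force: 30.0
```

>>> play_rows(
  translation=[
    [0,0,-0.5],
    [0,0,-0.9],
    [0,0,-0.9],
    [0,0.2,-0.9],
    [-0.2,0.5,-0.05],
    [-0.35,0.8,0],
    [-0.4,0.8,0],
    [-0.4,0.8,0],
  ],
  twist=[
    [0,0,0],
    [0,0,0],
    [0,0,0],
    [0,0,0],
    [0,0,0],
    [0,0,0],
    [0,0,0],
    [0,0,0],
  ],
  gripper=[-1,-1,-1,-1,-1,-1,-1,-1],
)

```text
time: 5.7
tool_pos: [0.5706, -0.1348, 0.3494]
ee_rot: [-3.141, -0.0, 1.571]
wrist_force: [0.3, 0.4, -0.8]
width: 0.0434
finger_force: 30.0
```

>>> play_rows(
  translation=[
    [-0.35,0.8,0],
    [-0.225,0.55,0],
    [0,0.2,0],
    [0,0,0],
    [0,0,0],
  ],
  twist=[
    [0,0,0],
    [0,0,0],
    [0,0,0],
    [0,0,0],
    [0,0,0],
  ],
  gripper=[-1,-1,-1,-1,-1],
)

```text
time: 6.2
tool_pos: [0.6309, -0.1568, 0.3495]
ee_rot: [-3.14, -0.0, 1.571]
wrist_force: [-0.5, 0.1, -1.4]
width: 0.0432
finger_force: 30.0
```

```bash
python3 plan.py 0.631 -0.1575 0.2335 1.5708 4; python3 - <<'E'
from h import *
cap('wrist','w2')
print(robot.get_obs()['width'])
E
```

```text
[-0.004, 0.001, 0.725] 0.001
[-0.004, 0.001, 0.725] 0.001
[-0.004, 0.001, 0.725] 0.001
[-0.004, 0.001, 0.725] 0.001
6.2 [ 0.6309014  -0.15682526  0.34949269] [-3.14026429e+00 -4.45515114e-04  1.57127602e+00] 4
0.04319026411392534
```

View pics/w2.png

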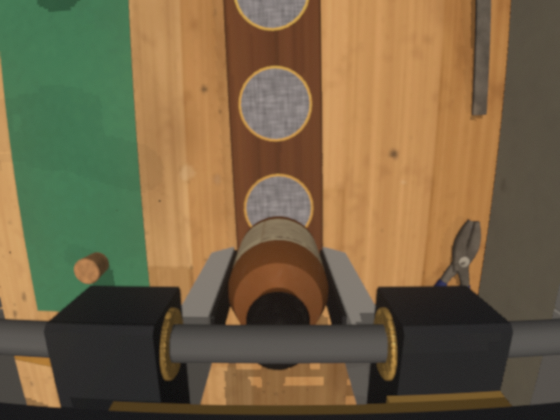

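The bottle is held upright. The cork seat is at (275,103), the spool seat at (279,206) and the cork at (91,267). Lowering now.

>>> play_rows(
  translation=[
    [0,0,0.5],
    [0,0,0.9],
    [0,0,0.9],
    [0,0,0.4],
    [0,0,0.2],
    [0,0,0],
    [0,0,0],
  ],
  twist=[
    [0,0,0],
    [0,0,0],
    [0,0,0],
    [0,0,0],
    [0,0,0],
    [0,0,0],
    [0,0,0],
  ],
  gripper=[-1,-1,-1,-1,-1,-1,-1],
)

```text
time: 6.95
tool_pos: [0.632, -0.1575, 0.2361]
ee_rot: [3.138, 0.001, 1.571]
wrist_force: [-0.3, 0.9, -1.1]
width: 0.0427
finger_force: 30.0
```

```bash
python3 -c "
from h import *
for uv,z in [((275,103),.012),((91,267),.013)]: print(uv) 
o=robot.get_obs();print(o['tool_pos'],o['wrist_force'],o['width'])"
```

```text
(275, 103)
(91, 267)
[ 0.63201074 -0.15749921  0.23609143] [-0.25030565  0.85644652 -1.07697975] 0.042655137478165996
```

>>> play_rows(
  translation=[
    [0,0,0.03],
    [0,0,0.03],
    [0,0,0.02],
    [0,0,0],
  ],
  twist=[
    [0,0,0],
    [0,0,0],
    [0,0,0],
    [0,0,0],
  ],
  gripper=[-1,-1,-1,-1],
)

```text
time: 7.35
tool_pos: [0.6317, -0.1575, 0.2321]
ee_rot: [3.14, 0.001, 1.571]
wrist_force: [-0.3, 0.6, 5.1]
width: 0.0429
finger_force: 30.0
```

>>> play_rows(
  translation=[
    [0,0,0],
    [0,0,0],
    [0,0,0],
    [0,0,0],
    [0,0,0],
    [0,0,-0.4],
    [0,0,-0.9],
    [0,0,-0.9],
  ],
  twist=[
    [0,0,0],
    [0,0,0],
    [0,0,0],
    [0,0,0],
    [0,0,0],
    [0,0,0],
    [0,0,0],
    [0,0,0],
  ],
  gripper=[1,1,1,1,1,1,1,1],
)

```text
time: 8.15
tool_pos: [0.6312, -0.1573, 0.3198]
ee_rot: [-3.14, -0.0, 1.571]
wrist_force: [0.7, -0.5, -0.4]
width: 0.094
finger_force: 0.0
```

>>> play_rows(
  translation=[
    [0,0,-0.9],
    [0,0,-0.3],
  ],
  twist=[
    [0,0,0],
    [0,0,0],
  ],
  gripper=[1,1],
)

```text
time: 8.35
tool_pos: [0.6317, -0.1574, 0.3736]
ee_rot: [3.132, 0.003, 1.571]
wrist_force: [0.2, -0.5, 0.4]
width: 0.0938
finger_force: 0.0
```

```bash
python3 - <<'E'
from h import *
cap('scene','s2');cap('side','sd2')
for c in('scene','side'):
    for n in 'bottle spool cork'.split(): print(c,n,[(np.round(d['centre'],3).tolist(),round(d['score'],2)) for d in robot.spot_point(n,c)[:1]])
E
python3 plan.py 0.431 0.189 0.35 1.5708
```

```text
scene bottle [([0.635, -0.155, 0.011], 0.9)]
scene spool [([0.428, 0.189, -0.002], 0.55)]
scene cork [([0.454, -0.215, -0.002], 0.51)]
side bottle [([0.635, -0.162, 0.014], 0.91)]
side spool [([0.429, 0.19, 0.003], 0.71)]
side cork [([0.452, -0.211, -0.0], 0.47)]
[0.787, -0.455, 0.031] -0.0
[0.787, -0.455, 0.031] -0.0
[0.787, -0.455, 0.031] -0.0
[0.787, -0.455, 0.031] -0.0
[0.787, -0.455, 0.031] -0.0
[0.787, -0.455, 0.031] -0.0
[0.787, -0.455, 0.031] -0.0
[0.787, -0.455, 0.031] -0.0
[0.787, -0.455, 0.031] -0.0
[0.787, -0.455, 0.031] -0.0
[0.787, -0.455, 0.031] -0.0
8.75 [ 0.63121889 -0.15731044  0.36383962] [-3.13712115e+00 -1.41400477e-03  1.57075500e+00] 11
```

>>> play_rows(
  translation=[
    [0.4,-0.2,0],
    [0.8,-0.47,0],
    [0.85,-0.5,0],
    [0.85,-0.5,0],
    [0.85,-0.5,0],
    [0.85,-0.5,0],
    [0.85,-0.5,0],
    [0.85,-0.5,0],
  ],
  twist=[
    [0,0,0],
    [0,0,0],
    [0,0,0],
    [0,0,0],
    [0,0,0],
    [0,0,0],
    [0,0,0],
    [0,0,0],
  ],
  gripper=[1,1,1,1,1,1,1,1],
)

```text
time: 9.55
tool_pos: [0.4834, 0.0958, 0.3654]
ee_rot: [-3.14, 0.0, 1.571]
wrist_force: [-0.4, 0.6, -1.5]
width: 0.0938
finger_force: 0.0
```

>>> play_rows(
  translation=[
    [0.85,-0.5,0],
    [0.85,-0.5,0],
    [0.6,-0.3,0],
    [0.2,-0.1,0],
    [0,0,0],
    [0,0,0],
  ],
  twist=[
    [0,0,0],
    [0,0,0],
    [0,0,0],
    [0,0,0],
    [0,0,0],
    [0,0,0],
  ],
  gripper=[1,1,1,1,1,1],
)

```text
time: 10.15
tool_pos: [0.4291, 0.194, 0.3661]
ee_rot: [-3.141, 0.001, 1.57]
wrist_force: [0.1, 0.5, 0.0]
width: 0.094
finger_force: 0.0
```

```bash
python3 plan.py 0.43 0.19 0.21 1.5708 4|tail -2; python3 -c "
from h import *
cap('wrist','w3'); print(robot.spot_point('spool','wrist')[:1])"
```

```text
[-0.025, 0.006, 0.976] -0.001
10.15 [0.42907269 0.19403614 0.36612026] [-3.14114357e+00  1.13288212e-03  1.57025219e+00] 4
[{'centre': [0.4299, 0.1915, 0.0014], 'score': 0.6}]
```

>>> play_rows(
  translation=[
    [-0.03,0,0.5],
    [-0.03,0,0.95],
    [0,0,0.95],
    [0,0,0.9],
    [0,0,0.6],
    [0,0,0],
    [0,0,0],
    [0,0,0],
  ],
  twist=[
    [0,0,0],
    [0,0,0],
    [0,0,0],
    [0,0,0],
    [0,0,0],
    [0,0,0],
    [0,0,0],
    [0,0,0],
  ],
  gripper=[1,1,1,1,1,1,-1,-1],
)

```text
time: 11.05
tool_pos: [0.4298, 0.1921, 0.2126]
ee_rot: [3.138, -0.001, 1.57]
wrist_force: [-0.3, 0.7, 0.2]
width: 0.0816
finger_force: 0.0
```

>>> play_rows(
  translation=[
    [0,0,0],
    [0,0,0],
    [0,0,0],
    [0,0,0],
    [0,0,0],
    [0,0,0],
    [0,0,-0.5],
    [0,0,-0.9],
  ],
  twist=[
    [0,0,0],
    [0,0,0],
    [0,0,0],
    [0,0,0],
    [0,0,0],
    [0,0,0],
    [0,0,0],
    [0,0,0],
  ],
  gripper=[-1,-1,-1,-1,-1,-1,-1,-1],
)

```text
time: 11.85
tool_pos: [0.4274, 0.1919, 0.264]
ee_rot: [-3.134, 0.002, 1.571]
wrist_force: [0.5, 0.9, -0.5]
width: 0.04
finger_force: 30.0
```

```bash
python3 plan.py 0.6275 -0.0675 0.35 1.5708 10
```

```text
[-0.648, 0.5, -0.215] 0.0
[-0.648, 0.5, -0.215] 0.0
[-0.648, 0.5, -0.215] 0.0
[-0.648, 0.5, -0.215] 0.0
[-0.648, 0.5, -0.215] 0.0
[-0.648, 0.5, -0.215] 0.0
[-0.648, 0.5, -0.215] 0.0
[-0.648, 0.5, -0.215] 0.0
[-0.648, 0.5, -0.215] 0.0
[-0.648, 0.5, -0.215] 0.0
11.85 [0.4273851  0.19187214 0.26399881] [-3.13412863e+00  2.47806110e-03  1.57084809e+00] 10
```

>>> play_rows(
  translation=[
    [-0.3,0.2,-0.8],
    [-0.65,0.5,-0.8],
    [-0.7,0.53,-0.5],
    [-0.7,0.53,0],
    [-0.7,0.53,0],
    [-0.7,0.53,0],
    [-0.7,0.53,0],
    [-0.7,0.53,0],
  ],
  twist=[
    [0,0,0],
    [0,0,0],
    [0,0,0],
    [0,0,0],
    [0,0,0],
    [0,0,0],
    [0,0,0],
    [0,0,0],
  ],
  gripper=[-1,-1,-1,-1,-1,-1,-1,-1],
)

```text
time: 12.65
tool_pos: [0.5845, -0.015, 0.3502]
ee_rot: [-3.141, -0.0, 1.571]
wrist_force: [1.2, -0.7, -0.1]
width: 0.0396
finger_force: 30.0
```

>>> play_rows(
  translation=[
    [-0.7,0.53,0],
    [-0.44,0.34,0],
    [-0.2,0.2,0],
    [0,0,0],
    [0,0,0],
  ],
  twist=[
    [0,0,0],
    [0,0,0],
    [0,0,0],
    [0,0,0],
    [0,0,0],
  ],
  gripper=[-1,-1,-1,-1,-1],
)

```text
time: 13.15
tool_pos: [0.6264, -0.0667, 0.3503]
ee_rot: [-3.141, -0.001, 1.571]
wrist_force: [0.0, -0.5, -0.5]
width: 0.0395
finger_force: 30.0
```

```bash
python3 plan.py 0.6275 -0.0675 0.2225 1.5708 1
```

```text
[-0.021, 0.028, 3.196] 0.005
13.15 [ 0.62636454 -0.06665881  0.35034588] [-3.14062117e+00 -6.67587646e-04  1.57132045e+00] 1
```

>>> play_rows(
  translation=[
    [-0.02,0.03,0.5],
    [0,0,0.9],
    [0,0,0.9],
    [0,0,0.6],
    [0,0,0.2],
    [0,0,0.1],
    [0,0,0],
    [0,0,0],
  ],
  twist=[
    [0,0,0],
    [0,0,0],
    [0,0,0],
    [0,0,0],
    [0,0,0],
    [0,0,0],
    [0,0,0],
    [0,0,0],
  ],
  gripper=[-1,-1,-1,-1,-1,-1,-1,-1],
)

```text
time: 13.95
tool_pos: [0.6284, -0.068, 0.2247]
ee_rot: [3.138, 0.001, 1.571]
wrist_force: [0.3, 0.5, -0.4]
width: 0.0393
finger_force: 30.0
```

>>> play_rows(
  translation=[
    [0,0,0.03],
    [0,0,0.02],
    [0,0,0],
    [0,0,0],
  ],
  twist=[
    [0,0,0],
    [0,0,0],
    [0,0,0],
    [0,0,0],
  ],
  gripper=[-1,-1,-1,-1],
)

```text
time: 14.35
tool_pos: [0.6283, -0.0683, 0.2228]
ee_rot: [3.139, 0.001, 1.571]
wrist_force: [-0.4, 0.7, 6.9]
width: 0.0399
finger_force: 30.0
```

Contact, so I'll release, rise, and then go to the cork.

>>> play_rows(
  translation=[
    [0,0,0],
    [0,0,0],
    [0,0,0],
    [0,0,0],
    [0,0,0],
    [0,0,-0.5],
    [0,0,-0.95],
    [0,0,-0.95],
  ],
  twist=[
    [0,0,0],
    [0,0,0],
    [0,0,0],
    [0,0,0],
    [0,0,0],
    [0,0,0],
    [0,0,0],
    [0,0,0],
  ],
  gripper=[1,1,1,1,1,1,1,1],
)

```text
time: 15.15
tool_pos: [0.6275, -0.0681, 0.3164]
ee_rot: [-3.139, -0.001, 1.571]
wrist_force: [1.1, -1.0, 0.1]
width: 0.0941
finger_force: 0.0
```

```bash
python3 plan.py 0.453 -0.213 0.36 1.5708 6
```

```text
[-0.604, -0.727, -0.182] 0.0
[-0.604, -0.727, -0.182] 0.0
[-0.604, -0.727, -0.182] 0.0
[-0.604, -0.727, -0.182] 0.0
[-0.604, -0.727, -0.182] 0.0
[-0.604, -0.727, -0.182] 0.0
15.15 [ 0.62752817 -0.06807766  0.3163691 ] [-3.13872670e+00 -5.13765211e-04  1.57080495e+00] 6
```

>>> play_rows(
  translation=[
    [0,-0.2,-0.9],
    [-0.4,-0.7,-0.2],
    [-0.7,-0.85,0],
    [-0.8,-0.85,0],
    [-0.8,-0.85,0],
    [-0.7,-0.7,0],
    [-0.22,-0.21,0],
    [0,0,0],
  ],
  twist=[
    [0,0,0],
    [0,0,0],
    [0,0,0],
    [0,0,0],
    [0,0,0],
    [0,0,0],
    [0,0,0],
    [0,0,0],
  ],
  gripper=[1,1,1,1,1,1,1,1],
)

```text
time: 15.95
tool_pos: [0.4527, -0.2138, 0.3609]
ee_rot: [3.141, 0.0, 1.568]
wrist_force: [0.3, 1.1, -0.8]
width: 0.0938
finger_force: 0.0
```

```bash
python3 -c "
from h import *
cap('wrist','w4'); print(robot.spot_point('cork','wrist')[:1]);print(robot.get_obs()['time'])
for n in ('bottle','spool'):print(robot.spot_point(n,'wrist')[:1])"
python3 plan.py 0.453 -0.213 0.203 1.5708 4
```

```text
[{'centre': [0.453, -0.2156, 0.0024], 'score': 0.78}]
16.05
[{'centre': [0.6294, -0.1591, 0.0082], 'score': 0.85}]
[{'centre': [0.6333, -0.0688, 0.0114], 'score': 0.58}]
[-0.006, -0.009, 0.985] 0.004
[-0.006, -0.009, 0.985] 0.004
[-0.006, -0.009, 0.985] 0.004
[-0.006, -0.009, 0.985] 0.004
16.15 [ 0.4543772  -0.21207546  0.36052681] [ 3.14130418e+00 -5.33404154e-04  1.57259127e+00] 4
```

View pics/w4.png

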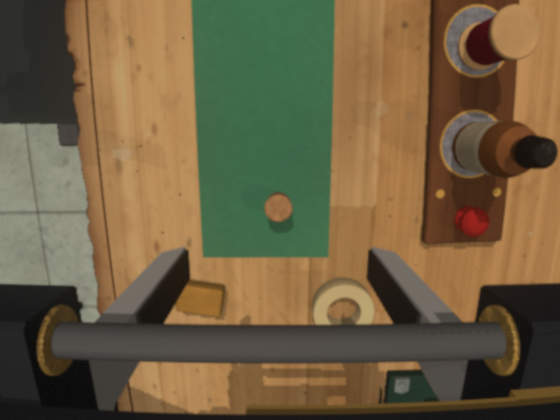

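The spool stands at (490,40) and the bottle base at (475,145), both on their seats. The cork is between the fingers at (278,207), so I'll descend.

>>> play_rows(
  translation=[
    [-0.02,0,0.5],
    [0,0,0.95],
    [0,0,0.95],
    [0,0,0.9],
    [0,0,0.45],
    [0,0,0.17],
    [0,0,0],
    [0,0,0],
  ],
  twist=[
    [0,0,0],
    [0,0,0],
    [0,0,0],
    [0,0,0],
    [0,0,0],
    [0,0,0],
    [0,0,0],
    [0,0,0],
  ],
  gripper=[1,1,1,1,1,1,0,-1],
)

```text
time: 16.95
tool_pos: [0.4544, -0.2137, 0.2051]
ee_rot: [3.14, 0.001, 1.572]
wrist_force: [-0.0, -0.7, -0.1]
width: 0.0815
finger_force: 0.0
```

>>> play_rows(
  translation=[
    [0,0,0],
    [0,0,0],
    [0,0,0],
    [0,0,0],
    [0,0,0],
    [0,0,0],
    [0,0,0],
    [0,0,0],
  ],
  twist=[
    [0,0,0],
    [0,0,0],
    [0,0,0],
    [0,0,0],
    [0,0,0],
    [0,0,0],
    [0,0,0],
    [0,0,0],
  ],
  gripper=[-1,-1,-1,-1,-1,-1,-1,-1],
)

```text
time: 17.75
tool_pos: [0.4534, -0.2138, 0.2038]
ee_rot: [-3.142, 0.0, 1.571]
wrist_force: [0.2, 0.0, -0.2]
width: 0.0243
finger_force: 30.0
```

>>> play_rows(
  translation=[
    [0,0,-0.5],
    [0,0,-0.9],
    [0.2,0.1,-0.9],
    [0.5,0.35,-0.9],
    [0.75,0.55,-0.5],
    [0.8,0.6,0],
    [0.8,0.6,0],
    [0.8,0.6,0],
  ],
  twist=[
    [0,0,0],
    [0,0,0],
    [0,0,0],
    [0,0,0],
    [0,0,0],
    [0,0,0],
    [0,0,0],
    [0,0,0],
  ],
  gripper=[-1,-1,-1,-1,-1,-1,-1,-1],
)

```text
time: 18.55
tool_pos: [0.5661, -0.0584, 0.3522]
ee_rot: [3.141, 0.0, 1.571]
wrist_force: [0.1, -0.5, -0.3]
width: 0.0244
finger_force: 30.0
```

>>> play_rows(
  translation=[
    [0.8,0.6,0],
    [0.8,0.6,0],
    [0.46,0.265,0],
    [0,0,0],
    [0,0,0],
  ],
  twist=[
    [0,0,0],
    [0,0,0],
    [0,0,0],
    [0,0,0],
    [0,0,0],
  ],
  gripper=[-1,-1,-1,-1,-1],
)

```text
time: 19.05
tool_pos: [0.624, 0.0227, 0.3513]
ee_rot: [-3.14, 0.001, 1.572]
wrist_force: [-0.1, -0.6, -0.3]
width: 0.0243
finger_force: 30.0
```

```bash
python3 plan.py 0.624 0.0225 0.216 1.5708 1
```

```text
[-0.005, 0.001, 3.382] 0.008
19.05 [0.62396142 0.02271513 0.35128534] [-3.14035466e+00  7.60465776e-04  1.57155085e+00] 1
```

>>> play_rows(
  translation=[
    [0,0,0.5],
    [0,0,0.9],
    [0,0,0.9],
    [0,0,0.6],
    [0,0,0.3],
    [0,0,0.18],
    [0,0,0.03],
    [0,0,0],
  ],
  twist=[
    [0,0,0],
    [0,0,0],
    [0,0,0],
    [0,0,0],
    [0,0,0],
    [0,0,0],
    [0,0,0],
    [0,0,0],
  ],
  gripper=[-1,-1,-1,-1,-1,-1,-1,-1],
)

```text
time: 19.85
tool_pos: [0.6245, 0.0222, 0.2169]
ee_rot: [3.139, 0.0, 1.57]
wrist_force: [-0.7, 0.5, 0.8]
width: 0.0244
finger_force: 29.9
```

>>> play_rows(
  translation=[
    [0,0,0],
    [0,0,0],
  ],
  twist=[
    [0,0,0],
    [0,0,0],
  ],
  gripper=[-1,-1],
)

```text
time: 20.05
tool_pos: [0.6244, 0.0226, 0.2166]
ee_rot: [3.139, 0.0, 1.571]
wrist_force: [-0.9, 0.2, 0.4]
width: 0.0241
finger_force: 29.9
```

>>> play_rows(
  translation=[
    [0,0,0.03],
    [0,0,0.02],
    [0,0,0],
    [0,0,0],
  ],
  twist=[
    [0,0,0],
    [0,0,0],
    [0,0,0],
    [0,0,0],
  ],
  gripper=[-1,-1,-1,-1],
)

```text
time: 20.45
tool_pos: [0.6244, 0.0227, 0.2156]
ee_rot: [3.139, 0.0, 1.571]
wrist_force: [-2.7, -0.6, 6.2]
width: 0.0242
finger_force: 29.9
```

>>> play_rows(
  translation=[
    [0,0,0],
    [0,0,0],
    [0,0,0],
    [0,0,0],
    [0,0,0],
    [0,0,0],
    [0,0,-0.5],
    [0,0,-0.9],
  ],
  twist=[
    [0,0,0],
    [0,0,0],
    [0,0,0],
    [0,0,0],
    [0,0,0],
    [0,0,0],
    [0,0,0],
    [0,0,0],
  ],
  gripper=[1,1,1,1,1,1,1,1],
)

```text
time: 21.25
tool_pos: [0.6229, 0.0227, 0.2661]
ee_rot: [-3.133, -0.0, 1.571]
wrist_force: [-0.2, 0.3, 0.3]
width: 0.0848
finger_force: 0.0
```

>>> play_rows(
  translation=[
    [0,0,-0.9],
    [0,-0.4,-0.9],
    [0.1,-0.8,-0.5],
    [0.15,-0.9,0],
    [0.15,-0.9,0],
    [0.15,-0.9,0],
    [0.15,-0.6,0],
    [0.05,-0.15,0],
  ],
  twist=[
    [0,0,0],
    [0,0,0],
    [0,0,0],
    [0,0,0],
    [0,0,0],
    [0,0,0],
    [0,0,0],
    [0,0,0],
  ],
  gripper=[1,1,1,1,1,1,1,1],
)

```text
time: 22.05
tool_pos: [0.4361, 0.0531, 0.3618]
ee_rot: [3.141, -0.0, 1.572]
wrist_force: [-0.3, -0.7, -0.1]
width: 0.0941
finger_force: 0.0
```

```bash
python3 -c "
from h import *
cap('wrist','w5'); print(robot.spot_point('tin','wrist')[:1]);print(robot.get_obs()['time'])
for n in ('cork','spool'):print(robot.spot_point(n,'wrist')[:1])"
python3 plan.py 0.438 0.0525 0.203 1.5708 1
```

```text
[{'centre': [0.4372, 0.0524, 0.0032], 'score': 0.72}]
22.15
[{'centre': [0.6283, 0.0229, 0.0086], 'score': 0.89}]
[{'centre': [0.6307, -0.0709, 0.0105], 'score': 0.81}]
[-0.0, -0.019, 3.966] -0.001
22.25 [0.43877297 0.05250153 0.36162107] [3.14050727e+00 3.11952431e-04 1.57068844e+00] 1
```

View pics/w5.png

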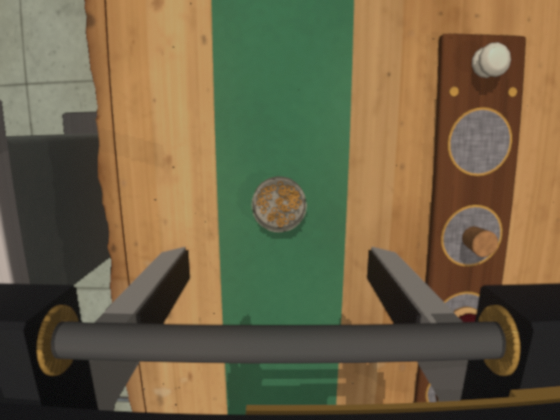

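The tin is centred at (279,205). The cork is upright on its seat at (480,241) with the seat centre at (472,236), and the free seat is at (480,142). Next I'll grasp the tin.

>>> play_rows(
  translation=[
    [0,0,0.5],
    [0,0,0.95],
    [0,0,0.95],
    [0,0,0.9],
    [0,0,0.45],
    [0,0,0.21],
    [0,0,0],
    [0,0,0],
  ],
  twist=[
    [0,0,0],
    [0,0,0],
    [0,0,0],
    [0,0,0],
    [0,0,0],
    [0,0,0],
    [0,0,0],
    [0,0,0],
  ],
  gripper=[1,1,1,1,1,1,1,1],
)

```text
time: 23.05
tool_pos: [0.4391, 0.0525, 0.204]
ee_rot: [3.14, 0.0, 1.571]
wrist_force: [0.5, -0.2, 0.3]
width: 0.094
finger_force: 0.0
```

>>> play_rows(
  translation=[
    [0,0,0],
    [0,0,0],
    [0,0,0],
    [0,0,0],
    [0,0,0],
    [0,0,0],
    [0,0,0],
    [0,0,0],
  ],
  twist=[
    [0,0,0],
    [0,0,0],
    [0,0,0],
    [0,0,0],
    [0,0,0],
    [0,0,0],
    [0,0,0],
    [0,0,0],
  ],
  gripper=[-1,-1,-1,-1,-1,-1,-1,-1],
)

```text
time: 23.85
tool_pos: [0.438, 0.0527, 0.2031]
ee_rot: [-3.141, 0.0, 1.571]
wrist_force: [-0.7, 0.1, 0.8]
width: 0.0492
finger_force: 30.0
```

```bash
python3 plan.py 0.621 0.112 0.353 1.5708 1
```

```text
[1.483, 4.575, -3.748] 0.001
23.85 [0.43799325 0.05267714 0.20308986] [-3.14143668e+00  6.10176852e-05  1.57085889e+00] 1
```

>>> play_rows(
  translation=[
    [0,0,-0.5],
    [0,0,-0.9],
    [0.05,0.15,-0.9],
    [0.15,0.5,-0.9],
    [0.25,0.75,-0.55],
    [0.3,0.9,0],
    [0.3,0.9,0],
    [0.25,0.8,0],
  ],
  twist=[
    [0,0,0],
    [0,0,0],
    [0,0,0],
    [0,0,0],
    [0,0,0],
    [0,0,0],
    [0,0,0],
    [0,0,0],
  ],
  gripper=[-1,-1,-1,-1,-1,-1,-1,-1],
)

```text
time: 24.65
tool_pos: [0.5995, 0.1053, 0.3526]
ee_rot: [-3.142, 0.0, 1.571]
wrist_force: [0.0, 0.6, -1.8]
width: 0.0488
finger_force: 30.0
```

>>> play_rows(
  translation=[
    [0.18,0.575,0],
    [0,0,0],
    [0,0,0],
    [0,0,0],
  ],
  twist=[
    [0,0,0],
    [0,0,0],
    [0,0,0],
    [0,0,0],
  ],
  gripper=[-1,-1,-1,-1],
)

```text
time: 25.05
tool_pos: [0.6202, 0.1116, 0.3529]
ee_rot: [-3.141, 0.0, 1.571]
wrist_force: [0.3, 0.4, -1.3]
width: 0.0494
finger_force: 30.0
```

>>> play_rows(
  translation=[
    [0,0,0.5],
    [0,0,0.9],
    [0,0,0.9],
    [0,0,0.6],
    [0,0,0.3],
    [0,0,0.18],
    [0,0,0.03],
    [0,0,0],
  ],
  twist=[
    [0,0,0],
    [0,0,0],
    [0,0,0],
    [0,0,0],
    [0,0,0],
    [0,0,0],
    [0,0,0],
    [0,0,0],
  ],
  gripper=[-1,-1,-1,-1,-1,-1,-1,-1],
)

```text
time: 25.85
tool_pos: [0.6214, 0.1118, 0.2182]
ee_rot: [3.139, -0.0, 1.571]
wrist_force: [-0.3, 0.2, -0.2]
width: 0.0488
finger_force: 30.0
```

>>> play_rows(
  translation=[
    [0,0,0.03],
    [0,0,0.03],
    [0,0,0.03],
    [0,0,0],
    [0,0,0],
  ],
  twist=[
    [0,0,0],
    [0,0,0],
    [0,0,0],
    [0,0,0],
    [0,0,0],
  ],
  gripper=[-1,-1,-1,-1,-1],
)

```text
time: 26.35
tool_pos: [0.6214, 0.1119, 0.2152]
ee_rot: [3.139, -0.0, 1.571]
wrist_force: [-1.9, -0.5, 6.0]
width: 0.0489
finger_force: 30.0
```

Contact. Release, rise and back off for a check view.

>>> play_rows(
  translation=[
    [0,0,0],
    [0,0,0],
    [0,0,0],
    [0,0,0],
    [0,0,0],
    [0,0,0],
    [0,0,-0.5],
    [0,0,-0.9],
  ],
  twist=[
    [0,0,0],
    [0,0,0],
    [0,0,0],
    [0,0,0],
    [0,0,0],
    [0,0,0],
    [0,0,0],
    [0,0,0],
  ],
  gripper=[1,1,1,1,1,1,1,1],
)

```text
time: 27.15
tool_pos: [0.6199, 0.1117, 0.2656]
ee_rot: [-3.133, 0.001, 1.571]
wrist_force: [0.1, -0.4, -0.5]
width: 0.0938
finger_force: 0.0
```

>>> play_rows(
  translation=[
    [0,0,-0.9],
    [0,0,-0.9],
    [0,-0.4,-0.9],
    [-0.3,-0.7,-0.9],
    [-0.6,-0.8,-0.5],
    [-0.6,-0.8,0],
    [-0.6,-0.8,0],
    [-0.4,-0.4,0],
  ],
  twist=[
    [0,0,0],
    [0,0,0],
    [0,0,0],
    [0,0,0],
    [0,0,0],
    [0,0,0],
    [0,0,0],
    [0,0,0],
  ],
  gripper=[1,1,1,1,1,1,1,1],
)

```text
time: 27.95
tool_pos: [0.4628, 0.011, 0.4338]
ee_rot: [3.14, 0.001, 1.57]
wrist_force: [0.5, 0.1, -0.3]
width: 0.0942
finger_force: 0.0
```

>>> play_rows(
  translation=[
    [0,0,0],
    [0,0,0],
    [0,0,0],
    [0,0,0],
  ],
  twist=[
    [0,0,0],
    [0,0,0],
    [0,0,0],
    [0,0,0],
  ],
  gripper=[1,1,1,1],
)

```text
time: 28.35
tool_pos: [0.4658, 0.0124, 0.4326]
ee_rot: [-3.141, -0.0, 1.572]
wrist_force: [-0.5, 0.6, -0.0]
width: 0.0941
finger_force: 0.0
```

```bash
python3 -c "
from h import *
print(robot.get_obs()['tool_pos'])
for c in ('wrist','scene','side'):
    im=cap(c,c+'9')
    for n in 'bottle spool cork tin red_knob lid tape wax'.split(): print(c,n,[(np.round(d['centre'],3).tolist(),round(d['score'],2)) for d in robot.spot_point(n,c)[:1]])
"
```

```text
[0.46577373 0.01242552 0.43262895]
wrist bottle []
wrist spool [([0.633, -0.072, 0.012], 0.6)]
wrist cork [([0.625, 0.022, 0.01], 0.64)]
wrist tin [([0.622, 0.112, 0.014], 0.97)]
wrist red_knob [([0.633, -0.226, 0.011], 0.96)]
wrist lid []
wrist tape []
wrist wax [([0.375, -0.308, -0.004], 0.42)]
scene bottle [([0.633, -0.158, 0.014], 0.82)]
scene spool [([0.634, -0.074, 0.009], 0.81)]
scene cork [([0.629, 0.022, 0.011], 0.59)]
scene tin [([0.624, 0.112, 0.01], 0.69)]
scene red_knob [([0.624, 0.113, 0.013], 0.75)]
scene lid [([0.506, 0.332, -0.003], 0.41)]
scene tape [([0.519, -0.318, 0.001], 0.95)]
scene wax [([0.372, -0.307, -0.004], 0.74)]
side bottle [([0.632, -0.162, 0.015], 0.9)]
side spool [([0.628, -0.075, 0.014], 0.68)]
side cork [([0.624, 0.024, 0.012], 0.6)]
side tin [([0.62, 0.113, 0.016], 0.79)]
side red_knob [([0.633, -0.162, 0.016], 0.64)]
side lid [([0.51, 0.331, -0.003], 0.59)]
side tape []
side wax [([0.374, -0.31, 0.001], 0.59)]
```

View pics/wrist9.png

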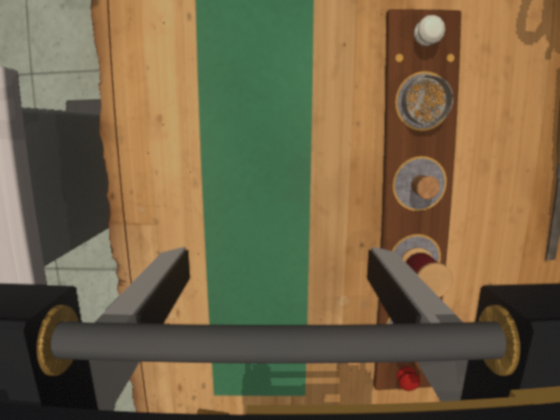

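View pics/side9.png

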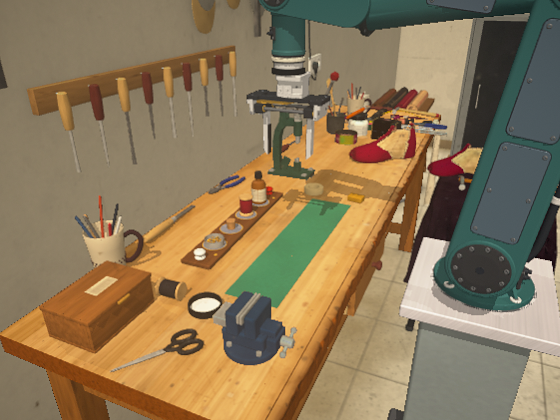

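All four stand in order. The spool reads a few mm towards the bottle, so I'll look at it from a better spot before handing in.

>>> play_rows(
  translation=[
    [-0.4,0.4,0],
    [-0.8,0.6,0],
    [-0.8,0.6,0],
    [-0.8,0.6,0],
    [-0.4,0.4,0],
    [0,0,0],
    [0,0,0],
    [0,0,0],
  ],
  twist=[
    [0,0,0],
    [0,0,0],
    [0,0,0],
    [0,0,0],
    [0,0,0],
    [0,0,0],
    [0,0,0],
    [0,0,0],
  ],
  gripper=[1,1,1,1,1,1,1,1],
)

```text
time: 30.5
tool_pos: [0.5685, -0.1153, 0.4333]
ee_rot: [-3.142, -0.0, 1.572]
wrist_force: [0.4, 0.3, -0.0]
width: 0.094
finger_force: 0.0
```

```bash
python3 - <<'E'
from h import *
im=cap('wrist','w10')
m=robot.camera_model('wrist'); K=np.array(m['camera_matrix']); D=np.array([m['k1'],0,0,0.])
def pj(P): return cv2.projectPoints(np.array(P,float),np.array(m['rvec'],float),np.array(m['tvec'],float),K,D)[0].reshape(-1,2)
im=im[:,:,::-1].copy(); a=np.linspace(0,2*np.pi,60)
for (x,y),r,h,c in [((.621,.112),.025,.029,(255,0,0)),((.624,.0225),.0125,.037,(255,255,0)),((.6275,-.0675),.02,.067,(0,255,0)),((.631,-.1575),.012,.109,(255,0,255))]:
    for rr,z in((.031,.012),(r,h)):
        q=pj(np.c_[x+rr*np.cos(a),y+rr*np.sin(a),0*a+z]); cv2.polylines(im,[q.round().astype(int)],True,c,1)
cv2.imwrite('pics/w10o.png',cv2.resize(im[0:320,200:500],(750,800))[:600]) 
E
```

```text
(no output)
```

View pics/w10o.png

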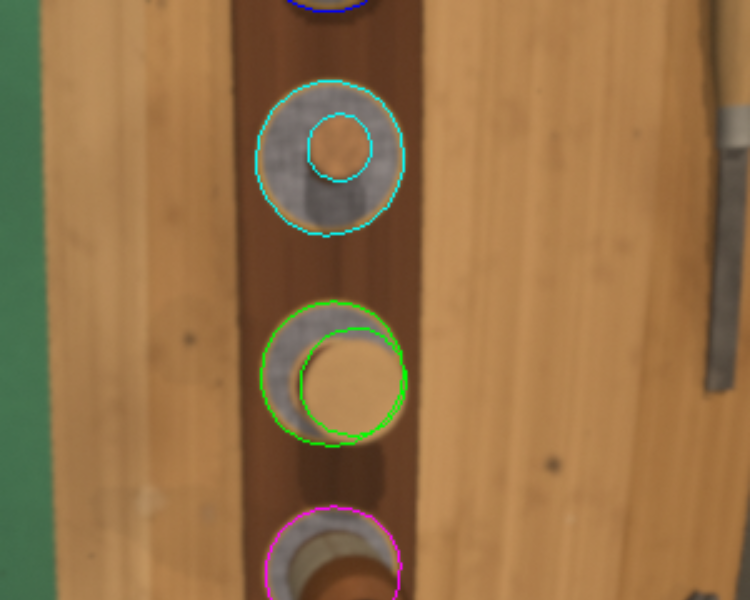

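The overlay fits the seat rims. The cork is centred and the spool is only about 3 mm off, so I'm handing in.

```bash
python3 -c "
from bench import robot
print(robot.close_job())"
```

```text
the job is handed in; nothing more can be done
None
```

The job is handed in: bottle, red spool, cork and tin stand on their seats in that order from the red knob, each well inside the 12 mm limit by my last measurements. The lid, tape and wax were not moved. It took about 31 s of the 88 s, and the hand-in gave no verdict.

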